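Weigh a small transformer on the hanging scale and mark the reading

TASK

Hang the transformer by the eye of its lifting plate on the sprung hook of the hanging scale, easing it down slowly until the spring carries its whole weight before you let go, so that the hook is neither jerked, bounced nor dragged far down. Wait until it hangs still, then slide the reading marker down its rod until its tip is level with the hook's pointer, and leave everything hanging free. Do not disturb the other things on the bench.

Things in the scene. Friction and masses are not known exactly. Their poses are not given: they have to be found in the camera images.
- stand: Hanging scale, fixed: base plate 200 x 170 x 12 mm, square aluminium column (32 mm, top 308 mm above the bench), and a thin rod (10 mm, same height) at x 70, y 30 mm, strapped to the column's top. Origin on the bench under the column's axis. In its frame the hook arm points to -y, pointer and marker lug to +x. Place and yaw vary.
- hook (a joint): How far the sprung hook has dipped, m: 0 unloaded, grows downward, end stop at 0.13. The spring takes 80 N per m (0.8 N per 10 mm) from 0 with no preload; lightly damped, a bounce takes about 2 s to die away. Moving it faster than 0.1 m/s is a jerk.
- hook_seat (a point): Lowest point of the hook's saddle, on top of its 8 mm round bar, where the eye's upper edge comes to rest; moves with the hook; 239 mm above the bench unloaded. From it the bar rises to the column's side (12 mm up at 35 mm in stand +y; the hook's sleeve is at 96 mm) and to its free upturned tip, which ends 31 mm away in -y, its top 14 mm above the seat. Bar's underside: 8 mm below the seat.
- pointer_tip (a point): Tip of the flat steel pointer (4 mm thick) fixed to the hook's sleeve, at half its thickness; 70 mm in +x and 4 mm in -y of the column's axis. It goes down with the hook.
- marker (a joint): How far the reading marker has been slid down its rod, m: 0 at the top, to 0.13; at equal values of the hook and marker joints the two tips are level. Stays where it is left; takes about 2 N to slide.
- marker_tip (a point): Tip of the marker's flat blade (4 mm thick), at half its thickness; it faces the pointer's tip, 8 mm beside it in +y of the stand, and moves only up and down.
- marker_lug (a point): Centre of the marker's upright black grip lug: 20 (stand's x) x 14 (stand's y) x 36 mm high, on the end of a 6 mm thick bar from the lug's foot to the rod; 65 mm out from the rod in stand +x; 21 mm above the marker's tip. Pinch it from above across the 14 mm, fingers opening along the stand's y, to keep the gripper clear of rod and column.
- transformer: Open transformer, 0.25 to 0.7 kg (varies): steel core 64 (x) x 36 (y) x 50 mm high, foot 74 x 44 mm, copper winding 56 mm wide in y, and on top an upright steel lifting plate 10 mm thick in its xz plane. Origin: underside's centre, z up. The plate's window (the eye), 36 mm wide, z 50 to 94 mm, is open along y; above it a crossbar 52 mm wide, z 94 to 102 mm, then a grip tab.
- lift_tab (a point): Grip point on the tab, 129 mm above the transformer's underside: the tab is 24 mm wide (x), 10 mm thick (y), z 102 to 148 mm. Axes as the transformer's. Gripped across its 24 mm width the fingers leave the eye free for the hook.
- lift_eye (a point): Middle of the eye's upper edge (underside of the crossbar), 94 mm above the transformer's underside, 35 mm below the grip point; this edge comes to rest on hook_seat, the hook bar running through the eye along its y axis.
- choke: Bystander: similar coil without lifting plate, 74 x 56 x 50 mm. Origin at its underside's centre. Leave alone.
- buzzer: Bystander: box 70 mm square with a dome button, 71 mm high. Origin at its underside's centre. Leave alone.
- meter: Bystander: hand meter lying flat, 150 x 75 x 38 mm. Origin at its underside's centre. Leave alone.
- driver: Bystander: screwdriver lying along its x. Origin at its underside's centre. Leave alone.
- terminals: Bystander: strip of terminals, 120 x 42 x 42 mm. Origin at its underside's centre. Leave alone.
There are look-alikes about, which are no part of the job. Leave any green look-alike of the transformer alone.

How it is judged (in metres and radians):
On the way:
1. the transformer hangs by its eye on the dipped hook, let go and still (value of joint hook above 0.02 m and velocity of joint hook between -0.02 and 0.02 m/s and horizontal distance between lift_eye and hook_seat below 0.016 m and z of lift_eye in the frame of hook_seat between -0.008 and 0.012 m and contact force between transformer and hook above 1.5 N and contact force between transformer and the fingers below 0.1 N and linear speed of transformer below 0.05 m/s), for 0.5 s.
At the end, for the whole second after the job is handed in: The let-go transformer hangs by its eye on the hook (edge within 16 mm of the seat sideways, -8 to +12 mm in height), hook dipped over 20 mm with over 1.5 N on it, hook slower than 0.02 and transformer than 0.05 m/s; the marker's tip is within 6 mm of the pointer's height (all of step 1 and z of marker_tip in the frame of pointer_tip between -0.006 and 0.006 m); the robot touches nothing.
It fails at once if the hook is jerked or bounced (faster than 0.1 m/s) (velocity of joint hook above 0.1 m/s or velocity of joint hook below -0.1 m/s).
It fails at once if the hook is dragged down more than 105 mm (value of joint hook above 0.105 m).
It fails at once if the transformer is tipped over (angle between transformer's own z axis and vertical above 0.6 rad).
It fails at once if another thing on the bench is disturbed (moved over 30 mm) (distance of any of choke, buzzer, meter, driver, terminals from where it was at the start of the episode above 0.03 m).
It also fails if it takes over 61 s, if anything falls off the work surface, if the arm or the gripper's body presses on something with over 40 N, if the wrist force passes 120 N, or if a joint passes its speed limit or range.

ROBOT

A 6-joint arm with a two-finger parallel gripper is mounted at the origin on the work surface. World frame = base frame: x ahead of the robot, y to its left, z up, the work surface at z = 0. Lengths are in mm, angles in rad, forces in N, time in s.
With the tool pointing down it reaches from about 350 to 975 mm from the base axis. Payload 7.1 kg.
Tool frame: the origin (TCP) lies at the very end of the fingers, on their centre line; the grasp point (between the pads) lies tcp_to_grasp behind it (tcp_to_grasp is the distance from the TCP to the grasp point, in mm); z points along the fingers, x is the direction in which the jaws open and shut, and the axes are right-handed (so a half turn about z gives the same grasp; the last joint's range is limited). The gripper opens to 88 mm and grips with 3 to 60 N. Pads are 20 mm wide; open, the fingers measure 115 mm over their backs; the gripper's body (75 mm by 178 mm) begins 61 mm behind the grasp point.
Start: joints at [1.175, 0.423, 1.63, -0, 1.089, -0.019], TCP at [229.934, 581.15, 222.675] pointing down, gripper open.
Joint ranges: [-3, 3], [-0.9, 2.11], [0.09, 2.58], [-1.31, 4.45], [0.11, 2.69], [-2.54, 2.54]. Speed limits (rad/s): [2.39, 2.39, 3.01, 3.14, 3.14, 3.14].

INTERFACE

Orientations are given as a rotation vector (axis times angle).
In Python, from workcell import get_obs, get_image, close_job, recognise, mark_of, tcp_to_grasp gives the robot as it stands. The module is installed in compiled form; this text tells all that it offers.
- The arm moves only by the tool move_arm, never from a script. Its argument "motion" is a list of rows, each a list of 7 numbers: the shift along the world's x, y, z in mm, then the turn, a rotation vector about the world's x, y, z in rad, then the finger opening in mm, from 0 to 87.8. A call has 1 to 5 rows; each row is the pose to reach, as a shift and turn from the pose commanded when the call began; what a row does not reach only later rows make up. A row lasts 1/12 s, in which the tool goes at most 41.7 mm and 7.16 degrees, less where a joint would pass 70% of its speed; a pose out of reach is approached as far as the arm can. A call with a gripper value outside its range is refused whole. The fingers move at their own pace and stop on an object; the grip force is fixed at half the most. Time passes only in rows, so rows that repeat a pose let the fingers close. It gives the time, the measured TCP pose, the force and the opening at its end, in the units of the state.
- get_obs(): the state, without advancing time (a new reading comes with each control period).
- get_image(name): name is "scene" or "top"; returns a dict with "color" (480x640x3 uint8, red, green, blue), "mtx" (3x3 intrinsics, pixels), "camera_from_world" (4x4, takes a point from world to camera coordinates). Camera axes: x right, y up, looking along -z (the intrinsics and any distortion apply to the point x, -y, -z); pixel columns grow to the right and rows downward; lengths in mm; the calibration is good to about 2 mm. A picture is of the moment at which its call begins. There is no depth.
- close_job(): hands the job in, once; it reports no verdict.
Trained networks look in a picture, given as the dict that the camera call returned (one of the last four; its "shot" number tells which), for a name from the list of things; names that differ only in an ending like _2 or _b are one class to them, and where a whole thing is asked for, a point or a joint stands for the part that bears it (a point fixed in the world has none). Each returns a list of dicts, best first, with "p" (0 to 1); they miss things now and then, are a little off and sometimes report something else, mostly with a low value. They report only what shows in the picture. A call takes as long as a camera call. They do not tell look-alikes from the thing itself.
- recognise(picture, label): "bbox" ([centre column, centre row, width, height] in pixels, round what is visible of it).
- mark_of(picture, label): "location" ([row, column] in pixels: a listed point, or the origin of a listed thing).
The state is a dict: "t": time; "qpos": joint angles; "qvel": joint speeds; "joint_torque": joint torques, N m; "ee_pos": TCP position; "orientation": TCP orientation; "ft_force": force on the tool from outside, world axes, zero at the start; "moment": the same for the moment, N m; "width": finger opening in mm.
Only numpy, scipy, OpenCV 4.12 (cv2) and the standard library are available. Lean on these libraries where they do the work, as an engineer would, in place of code of your own. Each camera call takes 0.05 s, during which the arm holds its last target. There are 200 camera calls.

## Working session

There is one attempt and no reset: what is moved stays moved. The work goes in short steps, Python scripts to look and compute and a tool call to move; the robot and the scene stay as the last step left them, time stands still between calls to the robot, and variables do not carry over. Pictures are saved under pics/ and viewed, about 8 in all and at most 12, crops included, and the job is handed in when it is done.

Besides the shell and the picture viewer there is one more tool, called after ">>>" as name([rows], argument=value, ...), one row to a line, values as JSON. move_arm: Moves the arm, as the interface text tells. Its arguments: {"type":"object","properties":{"motion":{"type":"array"}},"required":["motion"]}

```bash
mkdir -p pics; cat > h.py <<'E'
import numpy as np, cv2
from workcell import *
def P(im):
    return im["mtx"]@np.diag([1,-1,-1])@im["camera_from_world"][:3]
def proj(im,p):
    q=P(im)@np.append(p,1); return q[:2]/q[2]
def onz(im,rc,z):
    "pixel [row,col] -> world xy at height z"
    M=P(im); H=np.c_[M[:,0],M[:,1],M[:,2]*z+M[:,3]]
    q=np.linalg.solve(H,[rc[1],rc[0],1]); return q[:2]/q[2]
def tri(a,rca,b,rcb):
    q=cv2.triangulatePoints(P(a),P(b),np.array(rca[::-1],float),np.array(rcb[::-1],float))[:,0]; return q[:3]/q[3]
def save(im,n): cv2.imwrite("pics/"+n+".png",im["color"][:,:,::-1])
E
python3 - <<'E'
from h import *
np.set_printoptions(precision=1,suppress=True)
print(get_obs(),tcp_to_grasp)
ims={n:get_image(n) for n in("scene","top")}
for n,im in ims.items():
    save(im,n+"0")
    print(n,im.keys(),im["mtx"].tolist(),np.linalg.inv(im["camera_from_world"])[:3,3])
    for l in "stand hook_seat pointer_tip marker_tip marker_lug transformer lift_tab lift_eye choke buzzer meter driver terminals".split():
        print(l,[(np.round(d["location"]).tolist(),round(d["p"],2)) for d in mark_of(im,l)[:4]])
E
```

```text
{'t': 0.0, 'qpos': array([ 1.2,  0.4,  1.6, -0. ,  1.1, -0. ]), 'qvel': array([ 0.,  0.,  0., -0.,  0., -0.]), 'joint_torque': array([  0. , -54.5, -27.4,   0.1,   0. ,  -0. ]), 'ee_pos': array([229.7, 580.7, 221.9]), 'orientation': array([ 2.6,  1.8, -0. ]), 'ft_force': array([-1.2, -0.2, -0.3]), 'moment': array([ 0.,  0., -0.]), 'width': 87.9087887839657} 18.700000000000003
scene dict_keys(['color', 'mtx', 'camera_from_world', 'shot']) [[519.2409399687842, 0.0, 316.7556661419455], [0.0, 519.2409399687842, 230.72376444751677], [0.0, 0.0, 1.0]] [1183.1 -193.8 1261.1]
stand [([217.0, 380.0], 0.93)]
hook_seat [([180.0, 345.0], 0.97), ([299.0, 144.0], 0.38), ([288.0, 196.0], 0.34)]
pointer_tip [([184.0, 405.0], 0.61)]
marker_tip [([191.0, 399.0], 0.83)]
marker_lug [([199.0, 428.0], 0.53)]
transformer [([287.0, 196.0], 0.74), ([259.0, 232.0], 0.61), ([222.0, 256.0], 0.59), ([253.0, 175.0], 0.56)]
lift_tab [([269.0, 183.0], 0.96), ([195.0, 246.0], 0.9), ([232.0, 223.0], 0.89), ([229.0, 166.0], 0.61)]
lift_eye [([236.0, 167.0], 0.69), ([203.0, 250.0], 0.69), ([239.0, 228.0], 0.67), ([274.0
[... 470 characters left out ...]
276.0], 0.69), ([261.0, 430.0], 0.63), ([209.0, 213.0], 0.34)]
pointer_tip [([236.0, 230.0], 0.57)]
marker_tip [([235.0, 225.0], 0.65), ([259.0, 430.0], 0.18)]
marker_lug [([209.0, 212.0], 0.62)]
transformer [([307.0, 435.0], 0.95), ([289.0, 390.0], 0.65), ([266.0, 425.0], 0.63), ([312.0, 360.0], 0.56)]
lift_tab [([281.0, 393.0], 0.9), ([315.0, 361.0], 0.83), ([303.0, 449.0], 0.75), ([259.0, 431.0], 0.72)]
lift_eye [([261.0, 432.0], 0.97), ([284.0, 390.0], 0.94), ([314.0, 362.0], 0.68), ([305.0, 442.0], 0.61)]
choke [([261.0, 429.0], 0.47)]
buzzer [([210.0, 346.0], 0.93)]
meter [([215.0, 408.0], 0.85), ([258.0, 433.0], 0.52)]
driver [([269.0, 467.0], 0.61)]
terminals [([300.0, 159.0], 0.79)]
```

```bash
python3 - <<'E'
import cv2
a=cv2.imread("pics/scene0.png")[120:380,110:500]; cv2.imwrite("pics/scene0c.png",cv2.resize(a,(780,520),interpolation=cv2.INTER_CUBIC))
a=cv2.imread("pics/top0.png")[170:350,130:500]; cv2.imwrite("pics/top0c.png",cv2.resize(a,(740,360),interpolation=cv2.INTER_CUBIC))
E
```

```text
(no output)
```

View pics/scene0c.png

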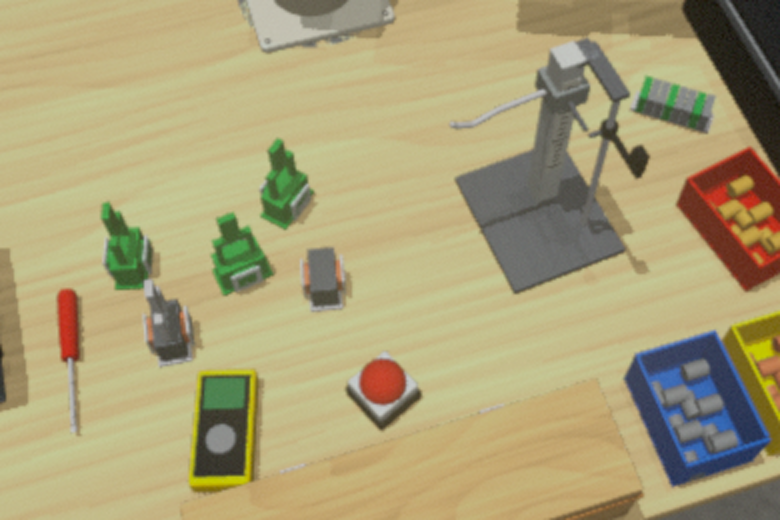

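View pics/top0c.png

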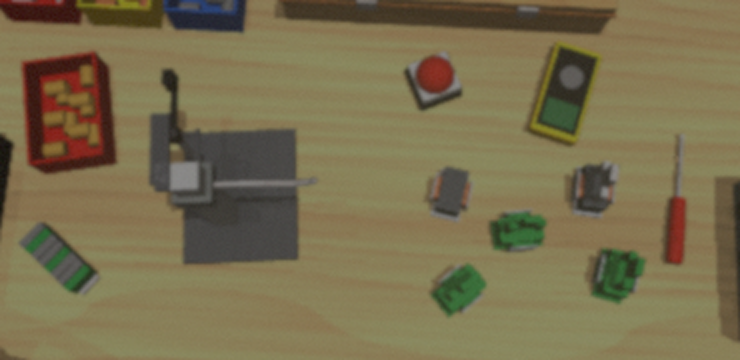

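The real (grey/copper) transformer is at scene ≈ (194,282) and top ≈ (427,263). The other three tall ones are green. The stand is at top ≈ (222,260), with its hook pointing image-right (world -y) and the lug toward image-up (+x).

```bash
python3 - <<'E'
from h import *
np.set_printoptions(precision=1,suppress=True)
s,t=get_image("scene"),get_image("top")
def near(im,l,rc,r=25):
    c=[d for d in mark_of(im,l) if np.hypot(*(np.array(d["location"])-rc))<r]
    return c[0]["location"] if c else None
exp={"lift_tab":([269,183],[259,431]),"lift_eye":([274,186],[261,432]),"transformer":([287,196],[266,425]),"stand":([217,380],[279,245]),"hook_seat":([180,345],[262,276]),"pointer_tip":([184,405],[236,230]),"marker_tip":([191,399],[235,225]),"marker_lug":([199,428],[209,212]),"choke":([262,270],[266,355]),"buzzer":([315,300],[210,346]),"meter":([334,223],[215,408]),"driver":([299,146],[269,467]),"terminals":([178,446],[300,159])}
for l,(a,b) in exp.items():
    A,B=near(s,l,a,12),near(t,l,b,12)
    if A is None or B is None: print(l,A,B);continue
    X=tri(s,A,t,B); print(l,X,"reproj err",proj(s,X)-np.array(A)[::-1],proj(t,X)-np.array(B)[::-1])
for z,l,im,k in((129,"lift_tab",s,0),(94,"lift_eye",s,0),(129,"lift_tab",t,1),(94,"lift_eye",t,1),(239,"hook_seat",s,0),(239,"hook_seat",t,1),(0,"stand",s,0),(0,"stand",t,1)):
    A=near(im,l,exp[l][k],12); print(l,k,A,A is not None and onz(im,A,z))
for im,n,(c,r,w) in((s,"s_tr",(188,278,28)),(t,"t_tr",(427,263,28))):
    a=im["color"][r-w:r+w,c-w:c+w,::-1]; cv2.imwrite(f"pics/{n}.png",cv2.resize(a,(400,400),interpolation=cv2.INTER_CUBIC))
a=np.hstack([cv2.imread("pics/s_tr.png"),cv2.imread("pics/t_tr.png")]); cv2.imwrite("pics/tr.png",a)
# stand contour: base plate & hook crops
a=s["color"][130:240,325:445,::-1]; b=t["color"][190:310,195:315,::-1]
cv2.imwrite("pics/st.png",np.hstack([cv2.resize(a,(400,400),interpolation=cv2.INTER_CUBIC),cv2.resize(b,(400,400),interpolation=cv2.INTER_CUBIC)]))
E
```

```text
lift_tab [ 545.  -331.   127.5] reproj err [0.5 0. ] [0.7 0.1]
lift_eye [ 544.9 -330.6   79.4] reproj err [-1.1 -0. ] [-1.3 -0.3]
transformer [ 542.7 -335.7    1.6] reproj err [-0.3 -0. ] [-0.3 -0.1]
stand [481.9 214.2  -4.2] reproj err [-0.9  0.2] [-1.2 -0.4]
hook_seat [494.4  96.1 244. ] reproj err [ 1.4 -0.2] [1.9 0.5]
pointer_tip [551.1 219.1 251.8] reproj err [-1.9  0.4] [-2.6 -0.9]
marker_tip [549.4 227.5 226.7] reproj err [ 1.9 -0.4] [2.5 0.7]
marker_lug [610.6 255.6 246.2] reproj err [ 0.1 -0. ] [0.1 0. ]
choke [ 524.2 -116.3   -4. ] reproj err [-0.2  0. ] [-0.3 -0.1]
buzzer [706.2 -91.7  -4.9] reproj err [-0.8  0.1] [-1.  -0.2]
meter [ 695.  -289.6   17.5] reproj err [ 1.1 -0. ] [1.2 0.2]
driver [303.6, 145.6] None
terminals [413.6 450.2  -4.1] reproj err [-0.7  0.2] [-1.  -0.4]
lift_tab 0 [266.9, 185.1] [ 545.5 -332.1]
lift_eye 0 [275.4, 191.0] [ 553.6 -326.5]
lift_tab 1 [257.2, 433.8] [ 545.  -328.8]
lift_eye 1 [260.9, 431.2] [ 541.3 -330.6]
hook_seat 0 [180.1, 345.5] [490.7  94.1]
hook_seat 1 [259.0, 272.9] [496.3 101.5]
stand 0 [217.6, 381.1] [484.5 215.5]
stand 1 [277.6, 244.5] [480.4 209.7]
```

View pics/tr.png

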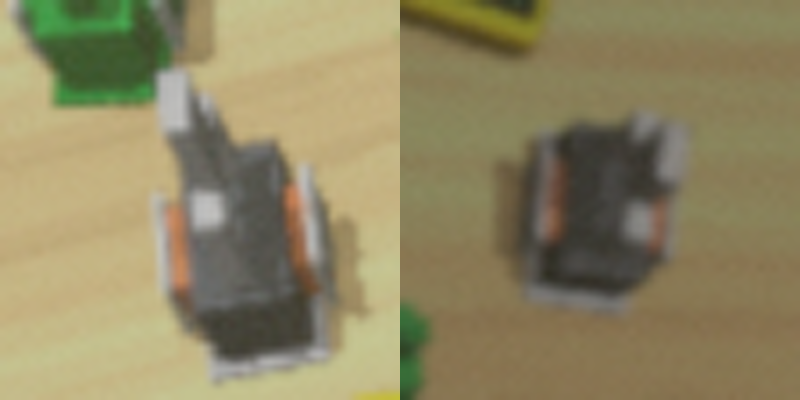

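View pics/st.png

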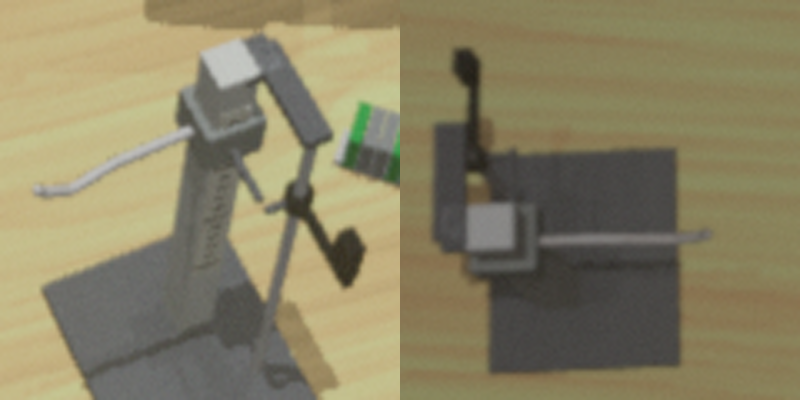

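The transformer's plate lies along world x, and I can see the tab top, the two crossbar shoulders and the foot corners. The stand's cap is sharp and its hook bar runs to the right, along -y. I'll fit the poses with these points.

```bash
cat > fit.py <<'E'
from h import *
from scipy.optimize import least_squares
np.set_printoptions(precision=3,suppress=True)
s,t=get_image("scene"),get_image("top")
def R(a): c,d=np.cos(a),np.sin(a); return np.array([[c,-d,0],[d,c,0],[0,0,1]])
# (cam, local point fn, (col,row), weight)
c7=lambda x,y:(160+x/7.143,250+y/7.143)
t7=lambda x,y:(399+(x-400)/7.143,235+y/7.143)
T=[(s,(0,0,148),c7(172,100)),(s,(19,0,102),c7(207,210)),(s,(37,-22,0),c7(213,380)),(s,(37,22,0),c7(327,357)),
 (t,(0,0,148),t7(670,150)),(t,(19,0,102),t7(645,125)),(t,(-19,0,102),t7(635,220)),(t,(-37,22,0),t7(525,292)),(t,(-37,-22,0),t7(630,308)),
 (s,(0,0,129),(184.2,268)),(t,(0,0,129),(432.5,258))]
f=lambda p:np.concatenate([proj(im,R(p[2])@l+[p[0],p[1],0])-uv for im,l,uv in T])
r=least_squares(f,[545,-331,-.1],loss="soft_l1"); print("transformer",r.x); print(r.fun.reshape(-1,2) if r.fun.size==2*len(T) else "")
sc=lambda x,y:(325+x/3.333,130+y/3.636)
tc=lambda x,y:(195+(x-400)/3.333,190+y/3.333)
# params x,y,yaw,ys(seat y), zp(pointer z)
S=[(s,lambda p:(0,0,308),sc(230,65)),(t,lambda p:(0,0,308),tc(491,227)),
 (s,lambda p:(0,p[3]-30,251),sc(38,189)),(t,lambda p:(0,p[3]-30,251),tc(709,236)),
 (t,lambda p:(0,p[3],237),tc(682,238)),(s,lambda p:(0,p[3],237),sc(66,190)),
 (t,lambda p:(135,30,p[4]+21),tc(467,66)),(s,lambda p:(135,30,p[4]+21),sc(350,256)),
 (s,lambda p:(70,-4,p[4]),sc(262,200)),(s,lambda p:(70,4,p[4]),sc(268,209)),
 (s,lambda p:(0,0,0),(380.5,217)),(t,lambda p:(0,0,0),(244.7,278.5)),
 (t,lambda p:(70,30,300),(tc(475,162)))][:12]
g=lambda p:np.concatenate([proj(im,R(p[2])@np.array(l(p))+[p[0],p[1],0])-uv for im,l,uv in S])
r=least_squares(g,[482,212,.02,-115,240],loss="soft_l1"); p=r.x; print("stand",p); print(g(p).reshape(-1,2))
w=lambda q:R(p[2])@np.array(q)+[p[0],p[1],0]
print("seat",w((0,p[3],239)),"lug",w((135,30,p[4]+21)))
E
python3 fit.py
```

```text
transformer [ 546.097 -332.223   -0.048]
[[-0.741 -0.41 ]
 [-0.498 -0.64 ]
 [-0.476  0.366]
 [ 0.355 -0.386]
 [ 0.103 -0.518]
 [-0.543 -0.317]
 [ 0.353 -0.447]
 [-0.45   0.582]
 [-0.639 -0.242]
 [ 0.879 -0.862]
 [ 2.546 -1.141]]
stand [ 481.006  214.268    0.094 -122.526  234.706]
[[-0.223 -0.721]
 [-1.143 -0.768]
 [-2.557 -0.136]
 [ 0.508 -1.531]
 [-3.068 -0.551]
 [ 0.207 -0.906]
 [-1.002 -0.478]
 [-1.134 -1.048]
 [-1.89   3.155]
 [-0.742 -0.372]
 [-0.257 -0.276]
 [-1.697 -1.191]]
seat [492.488  92.281 239.   ] lug [612.601 256.786 255.706]
```

```bash
cat > ov.py <<'E'
from h import *
np.set_printoptions(precision=1,suppress=True)
s,t=get_image("scene"),get_image("top")
tc=lambda x,y:(190+y/3.333,195+(x-400)/3.333)
A=[onz(t,tc(*c),12) for c in((675,150),(680,365),(490,372))]
B=[onz(s,(120+y/2,110+x/2),12) for x,y in((457,180),(517,291),(625,247))]
print("top corners",*A,"scene",*B)
for q in(A[0]-A[1],): print("yaw",np.arctan2(q[1],q[0]))
q=A[1]-A[2]; print(np.arctan2(q[0],-q[1]))
q=B[1]-B[0]; print(np.arctan2(q[1],q[0])); q=B[2]-B[1]; print(np.arctan2(-q[0],q[1]))
print("cap",onz(t,tc(491,227),308),onz(s,(130+65/3.636,325+69),308))
print("bar end",onz(t,tc(709,236),250),onz(s,(130+189/3.636,325+38/3.333),250), "bar root",onz(t,tc(540,240),255))
print("lug",onz(t,tc(467,66),270),onz(s,(130+256/3.636,325+350/3.333),255))
k=5
for im,n,(c0,r0,w,h) in((s,"big_s",(330,135,115,110)),(t,"big_t",(200,195,100,110))):
    cv2.imwrite(f"pics/{n}.png",cv2.resize(im["color"][r0:r0+h,c0:c0+w,::-1],(400,440),interpolation=cv2.INTER_LANCZOS4))
E
python3 ov.py
```

```text
top corners [614.9 118.5] [418.7  99.9] [404.  267.4] scene [430.7 104.6] [623.  124.9] [604.  290.2]
yaw 0.09473176481122787
0.08719219702709421
0.10526564217110554
0.11482815501017318
cap [479.3 211.4] [483.2 213.9]
bar end [491.6  63.5] [496.8  68.4] bar root [481.3 186.8]
lug [607.1 250.4] [615.7 258.4]
```

```bash
python3 - <<'E'
from h import *
from scipy.spatial.transform import Rotation as Ro
o=get_obs(); M=Ro.from_rotvec(o["orientation"]).as_matrix(); print(M.round(3)); x=M[:,0]
a=np.arctan2(x[1],x[0]); 
for n,y in(("tr",-.048),("stand",.095)): print(n,"turn z",(y-a+np.pi/2)%np.pi-np.pi/2)
print(o["ee_pos"],o["qpos"])
E
```

```text
[[ 0.368  0.93  -0.   ]
 [ 0.93  -0.368 -0.   ]
 [-0.    -0.    -1.   ]]
tr turn z -1.2420193866991331
stand turn z -1.0990193866991331
[229.92504183 581.15611953 222.68206063] [ 1.17501729e+00  4.23096460e-01  1.62988784e+00  1.50411125e-06
  1.08861644e+00 -1.90027940e-02]
```

>>> move_arm([
  [10,-35,20,0,0,0,87],
  [20,-75,40,0,0,0,87],
  [32,-115,60,0,0,0,87],
  [45,-155,80,0,0,0,87],
  [58,-195,85,0,0,0,87],
])

```text
t: 3.82
ee_pos: [284.4, 398.5, 307.1]
orientation: [-2.596, -1.767, -0.005]
ft_force: [0.7, 0.4, 0.9]
width: 87.4
```

>>> move_arm([
  [12,-38,0,0,0,-0.06,87],
  [24,-76,0,0,0,-0.12,87],
  [36,-114,0,0,0,-0.18,87],
  [48,-152,0,0,0,-0.24,87],
  [60,-190,0,0,0,-0.3,87],
])

```text
t: 4.23
ee_pos: [343.8, 207.3, 305.3]
orientation: [-2.835, -1.355, -0.001]
ft_force: [0.9, 0.9, 0.3]
width: 87.0
```

>>> move_arm([
  [12,-38,0,0,0,-0.06,87],
  [24,-76,0,0,0,-0.12,87],
  [36,-114,0,0,0,-0.18,87],
  [48,-152,0,0,0,-0.24,87],
  [60,-190,0,0,0,-0.3,87],
])

```text
t: 4.65
ee_pos: [403.9, 17.1, 305.4]
orientation: [3.005, 0.915, 0.002]
ft_force: [1.1, 0.5, -0.7]
width: 86.6
```

>>> move_arm([
  [14,-36,-10,0,0,-0.07,87],
  [28,-72,-20,0,0,-0.14,87],
  [42,-108,-30,0,0,-0.21,87],
  [56,-144,-40,0,0,-0.28,87],
  [70,-180,-50,0,0,-0.35,87],
])

```text
t: 5.07
ee_pos: [474.1, -163.1, 254.7]
orientation: [3.119, 0.376, 0.001]
ft_force: [-0.3, -0.7, 0.5]
width: 87.3
```

>>> move_arm([
  [14,-36,-10,0,0,-0.07,87],
  [28,-72,-20,0,0,-0.14,87],
  [42,-108,-30,0,0,-0.21,87],
  [56,-144,-40,0,0,-0.28,87],
  [68,-158,-70,0,0,-0.292,87],
])

```text
t: 5.48
ee_pos: [544.8, -324.8, 187.8]
orientation: [3.135, -0.085, 0.011]
ft_force: [0.4, -0.3, 1.5]
width: 86.8
```

```bash
python3 - <<'E'
from h import *
from scipy.spatial.transform import Rotation as Ro
t=get_image("top"); s=get_image("scene"); o=get_obs(); x=Ro.from_rotvec(o["orientation"]).as_matrix()[:,0]; print(o["ee_pos"],np.arctan(x[1]/x[0]),o["ft_force"])
a=s["color"][205:325,120:280,::-1]; cv2.imwrite("pics/pre.png",cv2.resize(a,(640,480),interpolation=cv2.INTER_CUBIC))
E
```

```text
[ 540.7537559  -320.51391854  180.16650336] -0.05089552463926549 [-0.73414842  0.76987778  0.16220126]
```

View pics/pre.png

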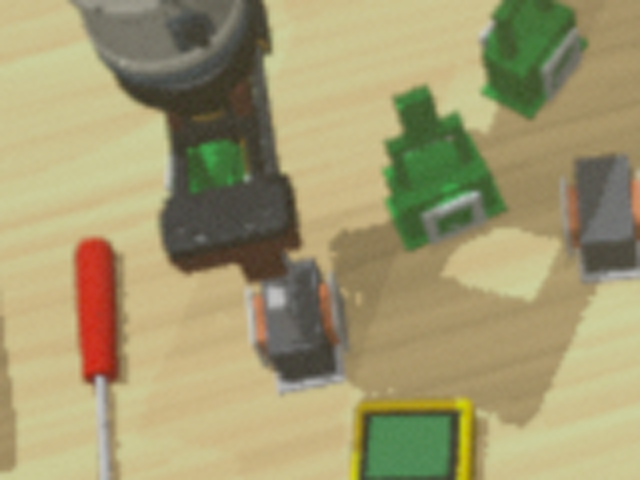

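The gripper straddles the tab, with its finger pair along x. I'll settle, then read the exact offset.

>>> move_arm([
  [3,-6,0,0,0,0,87],
  [5,-11,0,0,0,0,87],
  [5,-11,0,0,0,0,87],
  [5,-11,0,0,0,0,87],
])

```text
t: 5.92
ee_pos: [547.3, -329.9, 186.6]
orientation: [3.14, -0.074, 0.003]
ft_force: [-0.4, 0.2, -0.0]
width: 86.8
```

```bash
python3 -c "
from h import *
print(get_obs()['ee_pos'],get_obs()['ft_force'])"
```

```text
[ 547.3269573  -329.86374308  186.58646272] [-0.42925955  0.24222583 -0.0388383 ]
```

>>> move_arm([
  [-1,-2,-25,0,0,0,87],
  [-1,-2,-50,0,0,0,87],
  [-1,-2,-68,0,0,0,87],
  [-1,-2,-76,0,0,0,87],
  [-1,-2,-76,0,0,0,87],
])

```text
t: 6.33
ee_pos: [544.9, -330.9, 108.0]
orientation: [-3.139, 0.074, 0.003]
ft_force: [-0.3, 0.6, 0.6]
width: 87.3
```

>>> move_arm([
  [0,0,0,0,0,0,60],
  [0,0,0,0,0,0,40],
  [0,0,0,0,0,0,20],
  [0,0,0,0,0,0,15],
  [0,0,0,0,0,0,15],
])

```text
t: 6.75
ee_pos: [546.2, -332.2, 109.9]
orientation: [3.14, -0.075, 0.002]
ft_force: [0.4, 0.8, 0.5]
width: 57.2
```

>>> move_arm([
  [0,0,0,0,0,0,15],
  [0,0,0,0,0,0,15],
  [0,0,0,0,0,0,15],
  [0,0,0,0,0,0,15],
  [0,0,0,0,0,0,15],
])

```text
t: 7.17
ee_pos: [545.7, -332.0, 108.9]
orientation: [-3.141, 0.075, 0.0]
ft_force: [-0.9, -0.7, 1.5]
width: 24.2
```

>>> move_arm([
  [0,0,0,0,0,0,15],
  [0,0,4,0,0,0,15],
  [0,0,14,0,0,0,15],
  [0,0,30,0,0,0,15],
  [0,0,50,0,0,0,15],
])

```text
t: 7.58
ee_pos: [544.7, -331.3, 158.5]
orientation: [-3.139, 0.075, 0.005]
ft_force: [-0.1, 0.4, -3.9]
width: 23.7
```

>>> move_arm([
  [0,0,25,0,0,0,15],
  [0,0,50,0,0,0,15],
  [0,0,75,0,0,0,15],
  [0,0,100,0,0,0,15],
  [0,0,120,0,0,0,15],
])

```text
t: 8.0
ee_pos: [545.8, -331.9, 281.6]
orientation: [3.14, -0.075, 0.002]
ft_force: [0.6, -0.4, -3.4]
width: 24.0
```

>>> move_arm([
  [0,0,0,0,0,0,15],
  [0,0,0,0,0,0,15],
  [0,0,0,0,0,0,15],
  [0,0,0,0,0,0,15],
  [0,0,0,0,0,0,15],
])

```text
t: 8.42
ee_pos: [545.0, -331.4, 277.1]
orientation: [-3.139, 0.075, 0.004]
ft_force: [-0.2, 0.7, -4.7]
width: 23.9
```

```bash
python3 - <<'E'
from h import *
f=[]
for i in range(8):
    im=get_image("scene" if i else "top"); o=get_obs(); f.append(np.r_[o["ee_pos"],o["ft_force"]])
print(np.mean(f,0).round(2),np.std(f,0).round(2),o["t"],o["width"])
E
```

```text
[ 5.4554e+02 -3.3181e+02  2.7820e+02 -8.0000e-02  3.4000e-01 -3.9900e+00] [0.21 0.13 0.52 0.4  0.41 0.39] 8.8167 24.040958426665163
```

>>> move_arm([
  [-2,15,0,0,0,0.01,15],
  [-6,45,0,0,0,0.03,15],
  [-11,83,0,0,0,0.05,15],
  [-16,121,0,0,0,0.07,15],
  [-21,159,0,0,0,0.09,15],
])

```text
t: 9.23
ee_pos: [523.9, -171.0, 279.0]
orientation: [-3.141, -0.067, -0.0]
ft_force: [0.8, 0.2, -3.9]
width: 24.0
```

>>> move_arm([
  [-5,38,0,0,0,0.02,15],
  [-10,76,0,0,0,0.04,15],
  [-15,114,0,0,0,0.053,15],
  [-20,144,0,0,0,0.053,15],
  [-24,170,0,0,0,0.053,15],
])

```text
t: 9.65
ee_pos: [499.6, -0.3, 279.3]
orientation: [-3.137, -0.151, -0.0]
ft_force: [0.0, -0.3, -4.3]
width: 23.9
```

>>> move_arm([
  [-1,16,0,0,0,0,15],
  [-1,26,0,0,0,0,15],
  [-1,31,0,0,0,0,15],
  [-1,31,0,0,0,0,15],
  [-1,31,0,0,0,0,15],
])

```text
t: 10.07
ee_pos: [499.9, 27.6, 279.0]
orientation: [3.138, 0.149, 0.0]
ft_force: [0.2, 0.1, -3.7]
width: 23.6
```

```bash
python3 - <<'E'
from h import *
from scipy.spatial.transform import Rotation as Ro
t=get_image("top"); s=get_image("scene"); o=get_obs(); x=Ro.from_rotvec(o["orientation"]).as_matrix()[:,0]; print(o["t"],o["ee_pos"],np.arctan(x[1]/x[0]),o["ft_force"])
for im,n in((s,"s"),(t,"t")):
  for l in("hook_seat","lift_eye"): print(n,l,[(np.round(d["location"],1).tolist(),round(d["p"],2)) for d in mark_of(im,l)[:3]])
p=o["ee_pos"]; print("eye pred",proj(s,p+[0,0,-15.5]),"seat pred",proj(s,[493,97.5,239]),proj(t,[493,97.5,239]))
a=s["color"][120:240,290:450,::-1]; b=t["color"][200:320,200:360,::-1]
cv2.imwrite("pics/thread.png",np.hstack([cv2.resize(q,(400,300),interpolation=cv2.INTER_CUBIC) for q in(a,b)]))
E
```

```text
10.1667 [499.84066207  27.20107631 278.88474225] 0.09405107353417955 [-0.3980695   0.82537584 -3.98030264]
s hook_seat [([181.7, 345.7], 0.62)]
s lift_eye [([184.0, 319.8], 0.96), ([238.8, 229.0], 0.68), ([235.5, 168.0], 0.62)]
t hook_seat [([259.5, 278.2], 0.55)]
t lift_eye [([307.7, 442.7], 0.98), ([282.9, 390.2], 0.78), ([312.5, 358.5], 0.76)]
eye pred [320.41037411 183.87804906] seat pred [347.15116949 180.50173213] [274.38996896 260.39802663]
```

View pics/thread.png

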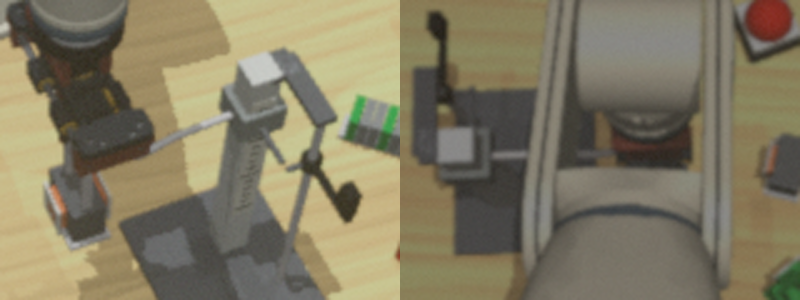

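The prediction of the eye matches the network's mark to under 1 px, and the bar lines up with the window. Next I thread the bar through the eye.

>>> move_arm([
  [-0.5,5,0,0,0,0,15],
  [-1.5,13,0,0,0,0,15],
  [-2,21,0,0,0,0,15],
  [-3,29,0,0,0,0,15],
  [-3.5,37,0,0,0,0,15],
])

```text
t: 10.78
ee_pos: [496.0, 66.2, 279.0]
orientation: [-3.138, -0.15, 0.0]
ft_force: [-1.0, 0.1, -4.2]
width: 24.3
```

>>> move_arm([
  [-1,9,0,0,0,0,15],
  [-1.5,18,0,0,0,0,15],
  [-2.5,27,0,0,0,0,15],
  [-3,33,0,0,0,0,15],
  [-3,33,0,0,0,0,15],
])

```text
t: 11.2
ee_pos: [493.1, 99.4, 279.0]
orientation: [-3.138, -0.151, 0.0]
ft_force: [0.1, -0.1, -3.8]
width: 23.7
```

```bash
python3 - <<'E'
from h import *
s=get_image("scene"); o=get_obs(); p=o["ee_pos"]; print(o["t"],p,o["ft_force"])
for l in("hook_seat","lift_eye","pointer_tip"): print(l,[(np.round(d["location"],1).tolist(),round(d["p"],2)) for d in mark_of(s,l)[:3]])
print("eye pred",proj(s,p+[0,0,-15.5]),"seat pred",proj(s,[493,97.5,239]))
a=s["color"][130:220,300:420,::-1]
cv2.imwrite("pics/thread2.png",cv2.resize(a,(640,480),interpolation=cv2.INTER_CUBIC))
E
```

```text
11.25 [493.17207859  98.72858514 278.93945547] [ 0.64284429  0.10429884 -3.81337604]
hook_seat [([181.4, 345.4], 0.56), ([298.3, 144.4], 0.35)]
lift_eye [([175.8, 347.1], 0.96), ([233.6, 167.7], 0.75), ([239.7, 228.7], 0.7)]
pointer_tip [([186.5, 403.2], 0.56), ([166.8, 344.1], 0.24)]
eye pred [348.1610704  174.36381921] seat pred [347.15116949 180.50173213]
```

View pics/thread2.png

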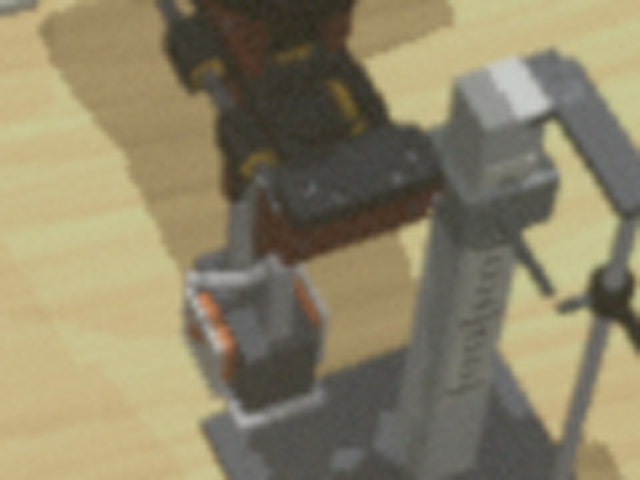

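The bar runs through the eye, with its free tip showing on the -y side. I'll lower slowly, shifting 3 mm toward -y.

>>> move_arm([
  [0,-1,-2,0,0,0,15],
  [0,-2,-5,0,0,0,15],
  [0,-3,-8,0,0,0,15],
  [0,-3,-11,0,0,0,15],
  [0,-3,-14,0,0,0,15],
])

```text
t: 11.82
ee_pos: [493.2, 94.8, 264.5]
orientation: [3.138, 0.148, -0.001]
ft_force: [-0.2, -0.0, -4.0]
width: 23.5
```

>>> move_arm([
  [0,0,-2,0,0,0,15],
  [0,0,-4,0,0,0,15],
  [0,0,-6,0,0,0,15],
  [0,0,-8,0,0,0,15],
  [0,0,-10,0,0,0,15],
])

```text
t: 12.23
ee_pos: [493.3, 95.1, 254.8]
orientation: [-3.138, -0.149, -0.0]
ft_force: [0.4, -0.3, -3.9]
width: 23.9
```

>>> move_arm([
  [0,0,-2,0,0,0,15],
  [0,0,-4,0,0,0,15],
  [0,0,-6,0,0,0,15],
  [0,0,-8,0,0,0,15],
  [0,0,-10,0,0,0,15],
])

```text
t: 12.65
ee_pos: [493.3, 95.1, 244.8]
orientation: [-3.138, -0.149, -0.0]
ft_force: [0.2, 0.4, -3.0]
width: 23.8
```

>>> move_arm([
  [0,0,-2,0,0,0,15],
  [0,0,-4,0,0,0,15],
  [0,0,-6,0,0,0,15],
  [0,0,-8,0,0,0,15],
  [0,0,-10,0,0,0,15],
])

```text
t: 13.07
ee_pos: [493.3, 95.1, 234.9]
orientation: [-3.138, -0.149, -0.0]
ft_force: [-0.1, 0.5, -2.1]
width: 23.6
```

>>> move_arm([
  [0,0,-2,0,0,0,15],
  [0,0,-4,0,0,0,15],
  [0,0,-6,0,0,0,15],
  [0,0,-8,0,0,0,15],
  [0,0,-10,0,0,0,15],
])

```text
t: 13.48
ee_pos: [493.3, 95.1, 224.8]
orientation: [-3.138, -0.149, -0.0]
ft_force: [-0.4, 0.5, -2.0]
width: 23.7
```

```bash
cat > avg.py <<'E'
from h import *
f=[]
for i in range(12):
    s=get_image("scene"); o=get_obs(); f.append(np.r_[o["ee_pos"],o["ft_force"]])
print(o["t"],np.mean(f,0).round(2),o["width"])
for l in("hook_seat","lift_eye","pointer_tip","marker_tip"): print(l,[(np.round(d["location"],1).tolist(),round(d["p"],2)) for d in mark_of(s,l)[:2]])
save(s,"last")
E
python3 avg.py
```

```text
14.0833 [ 4.9327e+02  9.5040e+01  2.2495e+02 -3.2000e-01  5.2000e-01 -1.5000e+00] 23.781203436351827
hook_seat [([187.3, 344.5], 0.55)]
lift_eye [([189.7, 346.1], 0.97), ([235.0, 168.2], 0.9)]
pointer_tip [([192.1, 398.5], 0.82), ([258.8, 273.3], 0.35)]
marker_tip [([189.4, 400.9], 0.61)]
```

>>> move_arm([
  [0,0,-2,0,0,0,15],
  [0,0,-4,0,0,0,15],
  [0,0,-6,0,0,0,15],
  [0,0,-8,0,0,0,15],
  [0,0,-10,0,0,0,15],
])

```text
t: 14.7
ee_pos: [493.3, 95.1, 214.7]
orientation: [3.138, 0.149, -0.0]
ft_force: [-0.8, 0.2, -0.7]
width: 23.5
```

>>> move_arm([
  [0,0,-2,0,0,0,15],
  [0,0,-4,0,0,0,15],
  [0,0,-6,0,0,0,15],
  [0,0,-8,0,0,0,15],
  [0,0,-8,0,0,0,15],
])

```text
t: 15.12
ee_pos: [493.3, 95.1, 206.6]
orientation: [-3.138, -0.149, 0.0]
ft_force: [0.6, -0.1, 0.0]
width: 23.7
```

```bash
python3 avg.py; python3 -c "
import cv2
a=cv2.imread('pics/last.png')[135:255,300:420]; cv2.imwrite('pics/hang.png',cv2.resize(a,(560,560),interpolation=cv2.INTER_CUBIC))"
```

```text
15.7167 [ 4.9329e+02  9.5060e+01  2.0702e+02 -3.6000e-01  3.0000e-01 -4.2000e-01] 23.910286970349887
hook_seat [([191.3, 343.9], 0.54)]
lift_eye [([191.8, 345.3], 0.91), ([203.6, 247.4], 0.8)]
pointer_tip [([196.5, 401.5], 0.61)]
marker_tip [([190.4, 400.1], 0.51)]
```

View pics/hang.png

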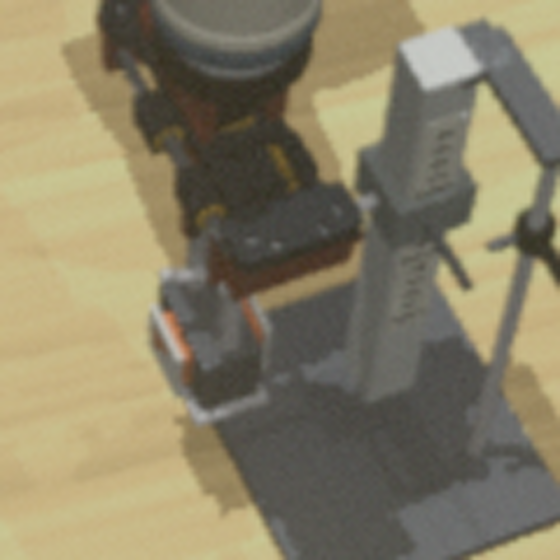

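The hook has dipped visibly and the residual force is 0.4 N. I'll lower 4 mm more, check, then open.

>>> move_arm([
  [0,0,-1,0,0,0,15],
  [0,0,-2,0,0,0,15],
  [0,0,-3,0,0,0,15],
  [0,0,-4,0,0,0,15],
  [0,0,-4,0,0,0,15],
])

```text
t: 16.33
ee_pos: [493.2, 95.1, 202.8]
orientation: [3.138, 0.149, -0.0]
ft_force: [-0.4, 0.3, 0.6]
width: 23.9
```

```bash
python3 avg.py
```

```text
16.9333 [ 4.9327e+02  9.5070e+01  2.0298e+02 -1.7000e-01  3.7000e-01  3.6000e-01] 23.922446460049123
hook_seat [([192.2, 342.1], 0.57)]
lift_eye [([235.7, 169.3], 0.86), ([201.6, 250.0], 0.77)]
pointer_tip [([198.5, 402.9], 0.94)]
marker_tip [([190.0, 402.8], 0.54), ([177.7, 444.7], 0.54)]
```

>>> move_arm([
  [0,0,1,0,0,0,15],
  [0,0,1.5,0,0,0,15],
  [0,0,1.5,0,0,0,15],
  [0,0,1.5,0,0,0,27],
  [0,0,1.5,0,0,0,30],
])

```text
t: 17.55
ee_pos: [493.3, 95.0, 204.5]
orientation: [3.138, 0.149, 0.0]
ft_force: [-0.2, -0.1, 1.3]
width: 29.1
```

>>> move_arm([
  [0,0,0,0,0,0,40],
  [0,0,0,0,0,0,50],
  [0,0,0,0,0,0,60],
  [0,0,0,0,0,0,60],
  [0,0,0,0,0,0,60],
])

```text
t: 17.97
ee_pos: [493.2, 95.0, 204.5]
orientation: [3.138, 0.149, -0.0]
ft_force: [-0.9, 0.5, -0.3]
width: 58.5
```

```bash
python3 - <<'E'
from h import *
for i in range(4):
    s=get_image("scene")
    print([(l,np.round(d["location"],1).tolist(),round(d["p"],2)) for l in("lift_eye","pointer_tip") for d in mark_of(s,l)[:1]])
o=get_obs();print(o["t"],o["ee_pos"],o["ft_force"],o["width"])
cv2.imwrite('pics/rel.png',cv2.resize(s["color"][135:255,300:420,::-1],(560,560),interpolation=cv2.INTER_CUBIC))
E
```

```text
[('lift_eye', [195.4, 344.1], 0.98), ('pointer_tip', [197.7, 400.5], 0.66)]
[('lift_eye', [193.0, 344.4], 0.92), ('pointer_tip', [210.3, 344.0], 0.63)]
[('lift_eye', [193.3, 341.1], 0.66), ('pointer_tip', [195.5, 398.0], 0.7)]
[('lift_eye', [194.3, 343.7], 0.9), ('pointer_tip', [198.2, 401.8], 0.91)]
18.5667 [493.24102295  95.05975424 204.45699228] [-0.79351398  0.03633717  1.34382111] 60.33373028898082
```

View pics/rel.png

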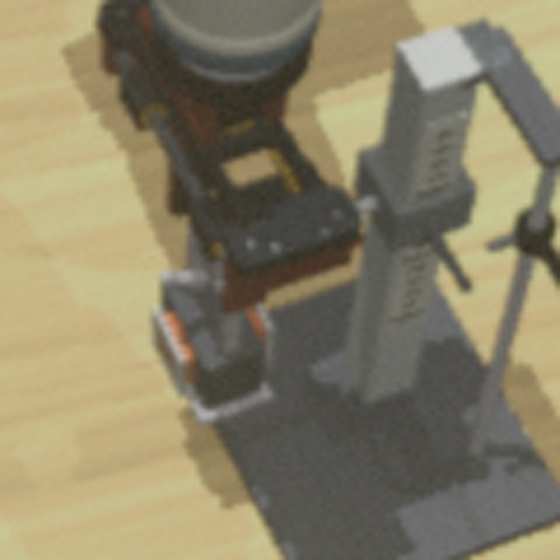

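Transformer hangs on the bar and the fingers are clear of the tab. I'll retract upward and pin down the marker heights.

>>> move_arm([
  [0,0,8,0,0,0,64],
  [0,0,24,0,0,0,70],
  [0,0,50,0,0,0,70],
  [0,0,80,0,0,0,70],
  [0,0,115,0,0,0,70],
])

```text
t: 18.98
ee_pos: [492.3, 94.9, 320.2]
orientation: [3.138, 0.149, -0.004]
ft_force: [-0.1, -0.0, 0.5]
width: 70.1
```

>>> move_arm([
  [0,-10,10,0,0,0,70],
  [0,-40,20,0,0,0,70],
  [0,-80,20,0,0,0,70],
  [0,-120,20,0,0,0,70],
  [0,-160,20,0,0,0,70],
])

```text
t: 19.4
ee_pos: [492.8, -66.6, 340.1]
orientation: [3.138, 0.151, 0.001]
ft_force: [0.7, -0.1, -1.2]
width: 69.9
```

```bash
cat > ht.py <<'E'
from h import *
from scipy.optimize import minimize_scalar
SX,SY,YAW=481,213,.095
def w(x,y,z): c,d=np.cos(YAW),np.sin(YAW); return np.array([SX+c*x-d*y,SY+d*x+c*y,z])
def hz(im,rc,x,y):
    r=minimize_scalar(lambda z:np.sum((proj(im,w(x,y,z))-np.array(rc)[::-1])**2),bounds=(100,350),method="bounded"); return round(r.x,1),np.round(r.fun**.5,1)
L={"pointer_tip":(70,-4),"marker_tip":(70,4),"marker_lug":(135,30)}
if __name__=="__main__":
    o=get_obs(); print(o["t"],o["ee_pos"],o["qpos"])
    for i in range(5):
        s=get_image("scene"); t=get_image("top")
        print([(l,np.round(d["location"],1).tolist(),round(d["p"],2),hz(s,d["location"],*xy)) for l,xy in L.items() for d in mark_of(s,l)[:1]])
        print("   top",[(l,np.round(d["location"],1).tolist(),round(d["p"],2),onz(t,d["location"],250).round()) for l in L for d in mark_of(t,l)[:1]])
        print("   eye",[np.round(d["location"],1).tolist() for d in mark_of(s,"lift_eye")[:1]])
    print("manual: ptr0",hz(s,(185,403.6),70,-4),"mk",hz(s,(187.5,405.4),70,4),"lug",hz(s,(200.4,430),135,30))
    a=s["color"][135:225,330:450,::-1]; cv2.imwrite("pics/mk.png",cv2.resize(a,(800,600),interpolation=cv2.INTER_CUBIC))
E
python3 ht.py
```

```text
19.4 [492.83042068 -66.56121233 340.05591132] [-1.58127580e-01  1.05324340e-01  1.77764380e+00 -8.50789260e-05
  1.25764696e+00 -2.54238479e-01]
[('pointer_tip', [196.2, 402.0], 0.61, (np.float64(203.5), np.float64(2.6))), ('marker_tip', [187.3, 402.1], 0.48, (np.float64(232.4), np.float64(2.0))), ('marker_lug', [201.9, 429.2], 0.79, (np.float64(247.4), np.float64(1.5)))]
   top [('pointer_tip', [238.6, 232.0], 0.94, array([541., 206.])), ('marker_tip', [235.8, 223.6], 0.73, array([547., 227.])), ('marker_lug', [212.4, 213.7], 0.76, array([606., 258.]))]
   eye [[236.7, 164.4]]
[('pointer_tip', [195.5, 402.0], 0.81, (np.float64(206.4), np.float64(2.4))), ('marker_tip', [189.5, 401.9], 0.6, (np.float64(223.5), np.float64(1.7))), ('marker_lug', [200.8, 431.6], 0.51, (np.float64(254.6), np.float64(3.4)))]
   top [('pointer_tip', [238.8, 231.0], 0.77, array([540., 208.])), ('marker_tip', [235.3, 224.4], 0.55, array([548., 225.])), ('marker_lug', [211.5, 215.8], 0.48, array([609., 253.]))]
   eye [[240.7, 227.9]]
[('pointer_tip', [198.6, 398.7], 0.85, (np.float64(190.3), np.float64(0.1)))
[... 540 characters left out ...]
 [236.1, 225.9], 0.74, array([546., 222.])), ('marker_lug', [211.8, 214.0], 0.45, array([608., 258.]))]
   eye [[192.9, 344.5]]
[('pointer_tip', [197.1, 402.0], 0.98, (np.float64(199.8), np.float64(2.8))), ('marker_tip', [189.2, 401.8], 0.64, (np.float64(224.6), np.float64(1.9))), ('marker_lug', [201.3, 427.9], 0.67, (np.float64(248.1), np.float64(0.1)))]
   top [('pointer_tip', [271.7, 467.3], 0.74, array([ 487., -379.])), ('marker_tip', [233.4, 226.7], 0.71, array([553., 220.])), ('marker_lug', [211.3, 214.9], 0.51, array([609., 256.]))]
   eye [[236.6, 167.3]]
manual: ptr0 (np.float64(249.7), np.float64(1.5)) mk (np.float64(234.8), np.float64(1.2)) lug (np.float64(254.1), np.float64(1.8))
```

View pics/mk.png

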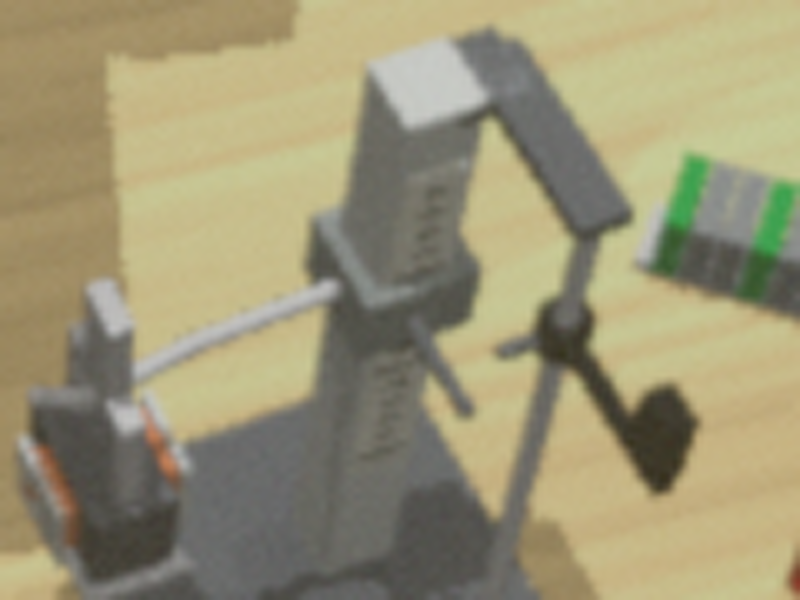

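Pointer tip is at ≈(400,196.5) and marker tip at ≈(405,188), so the marker must go down about 33 mm (it started a little below zero). The lug is at ≈(611,256,254). Moving there with a quarter turn.

>>> move_arm([
  [10,20,0,0,0,0.11,70],
  [20,40,0,0,0,0.22,70],
  [30,60,0,0,0,0.33,70],
  [40,80,0,0,0,0.44,70],
  [50,100,0,0,0,0.55,70],
])

```text
t: 22.07
ee_pos: [543.7, 36.0, 339.5]
orientation: [2.977, 1.003, 0.0]
ft_force: [0.3, -1.0, 0.3]
width: 70.1
```

>>> move_arm([
  [10,22,0,0,0,0.11,70],
  [20,44,0,0,0,0.22,70],
  [30,66,0,0,0,0.33,70],
  [40,88,0,0,0,0.44,70],
  [50,110,0,0,0,0.55,70],
])

```text
t: 22.48
ee_pos: [593.6, 146.3, 339.4]
orientation: [-2.592, -1.775, 0.0]
ft_force: [0.7, 0.5, 0.1]
width: 69.9
```

>>> move_arm([
  [6,28,0,0,0,0.11,60],
  [12,56,0,0,0,0.22,60],
  [18,84,0,0,0,0.33,60],
  [18,112,0,0,0,0.44,60],
  [18,112,0,0,0,0.471,60],
])

```text
t: 22.9
ee_pos: [611.1, 261.5, 338.9]
orientation: [-2.102, -2.333, -0.001]
ft_force: [-0.7, 0.2, 0.4]
width: 59.9
```

>>> move_arm([
  [0,0,0,0,0,0,60],
  [0,0,0,0,0,0,60],
  [0,0,0,0,0,0,60],
  [0,0,0,0,0,0,60],
])

```text
t: 23.23
ee_pos: [611.3, 256.2, 339.5]
orientation: [2.115, 2.323, -0.0]
ft_force: [-0.0, -0.3, -0.4]
width: 60.3
```

```bash
python3 - <<'E'
from ht import *
from scipy.spatial.transform import Rotation as Ro
s=get_image("scene");o=get_obs(); x=Ro.from_rotvec(o["orientation"]).as_matrix()[:,0]; print(o["t"],o["ee_pos"],np.arctan2(x[1],x[0]),o["ft_force"])
print([(l,np.round(d["location"],1).tolist(),round(d["p"],2),hz(s,d["location"],*L[l])) for l in L for d in mark_of(s,l)[:1]])
a=s["color"][100:220,350:510,::-1]; cv2.imwrite("pics/mk2.png",cv2.resize(a,(640,480),interpolation=cv2.INTER_CUBIC))
E
```

```text
23.2833 [611.36765219 256.18749193 339.64724073] 1.6642263345987356 [0.29945302 0.68612332 0.16674734]
[('pointer_tip', [195.3, 403.7], 0.86, (np.float64(208.9), np.float64(4.0))), ('marker_tip', [187.2, 404.6], 0.78, (np.float64(235.2), np.float64(0.4))), ('marker_lug', [198.4, 431.2], 0.52, (np.float64(263.1), np.float64(2.3)))]
```

>>> move_arm([
  [0,0,-30,0,0,0,60],
  [0,0,-60,0,0,0,50],
  [0,0,-80,0,0,0,50],
  [0,0,-94,0,0,0,50],
  [0,0,-99,0,0,0,50],
])

```text
t: 23.85
ee_pos: [610.0, 256.2, 237.7]
orientation: [-2.113, -2.323, 0.006]
ft_force: [-0.6, -0.2, -0.7]
width: 50.1
```

>>> move_arm([
  [0,0,0,0,0,0,40],
  [0,0,0,0,0,0,35],
  [0,0,0,0,0,0,30],
  [0,0,0,0,0,0,26],
  [0,0,0,0,0,0,24],
])

```text
t: 24.27
ee_pos: [611.8, 257.2, 241.6]
orientation: [2.113, 2.324, 0.003]
ft_force: [0.7, 0.9, 0.4]
width: 24.4
```

>>> move_arm([
  [0,0,0,0,0,0,22],
  [0,0,0,0,0,0,20],
  [0,0,0,0,0,0,18],
  [0,0,0,0,0,0,18],
  [0,0,0,0,0,0,18],
])

```text
t: 24.68
ee_pos: [611.2, 257.1, 240.5]
orientation: [2.113, 2.325, -0.0]
ft_force: [-0.6, 1.3, -0.1]
width: 18.0
```

```bash
cat > m.py <<'E'
import sys
from ht import *
o0=get_obs(); f=[]; z={l:[] for l in L}
for i in range(8):
    s=get_image("scene"); o=get_obs(); f.append(np.r_[o["ee_pos"],o["ft_force"]])
    for l in L:
        for d in mark_of(s,l)[:1]:
            h,e=hz(s,d["location"],*L[l])
            if e<5: z[l].append(h)
print(o["t"],np.mean(f,0).round(2),o["width"]); print({l:(np.round(np.median(v),1),np.round(v).tolist()) for l,v in z.items()})
a=s["color"][140:220,370:480,::-1]; cv2.imwrite("pics/%s.png"%sys.argv[1],cv2.resize(a,(770,560),interpolation=cv2.INTER_CUBIC))
E
python3 m.py g1
```

```text
26.1333 [6.1126e+02 2.5705e+02 2.4045e+02 2.7000e-01 1.0000e-01 3.0000e-02] 18.036652229813463
{'pointer_tip': (np.float64(201.4), [208.0, 200.0, 202.0, 195.0, 198.0, 210.0, 216.0, 195.0]), 'marker_tip': (np.float64(nan), []), 'marker_lug': (np.float64(257.2), [258.0, 256.0, 250.0, 270.0, 253.0, 260.0])}
  return _methods._mean(a, axis=axis, dtype=dtype,
  ret = ret.dtype.type(ret / rcount)
```

View pics/g1.png

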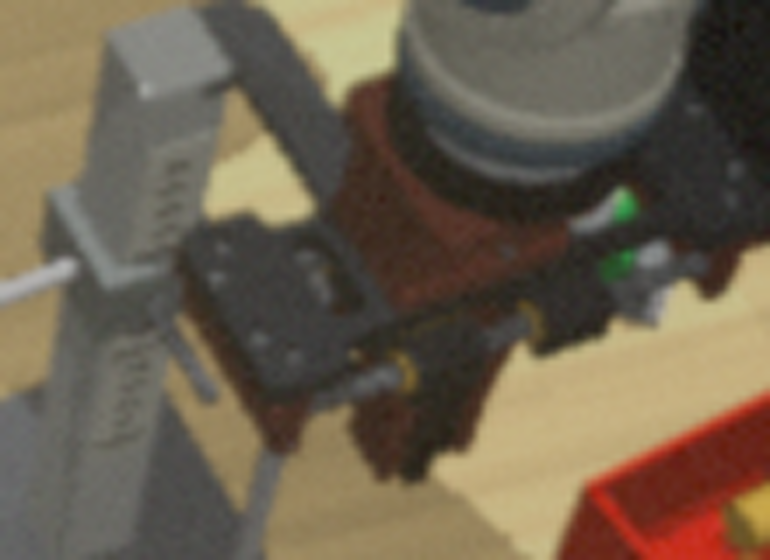

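The fingers straddle the lug, and the pointer tip is free to the left. Now I close and slide 32 mm down.

>>> move_arm([
  [0,0,0,0,0,0,16],
  [0,0,0,0,0,0,14],
  [0,0,0,0,0,0,12],
  [0,0,0,0,0,0,10],
  [0,0,0,0,0,0,10],
])

```text
t: 26.7
ee_pos: [611.3, 256.2, 240.4]
orientation: [2.113, 2.324, -0.001]
ft_force: [0.9, -4.3, 0.7]
width: 13.9
```

>>> move_arm([
  [0,0,-3,0,0,0,10],
  [0,0,-7,0,0,0,10],
  [0,0,-11,0,0,0,10],
  [0,0,-15,0,0,0,10],
  [0,0,-18,0,0,0,10],
])

```text
t: 27.12
ee_pos: [611.3, 256.2, 222.3]
orientation: [2.113, 2.324, -0.001]
ft_force: [0.5, -5.3, 1.5]
width: 14.0
```

>>> move_arm([
  [0,0,-4,0,0,0,10],
  [0,0,-8,0,0,0,10],
  [0,0,-11,0,0,0,10],
  [0,0,-14,0,0,0,10],
  [0,0,-14,0,0,0,10],
])

```text
t: 27.53
ee_pos: [611.3, 256.2, 207.8]
orientation: [2.113, 2.324, -0.002]
ft_force: [1.9, -4.1, -3.3]
width: 14.1
```

>>> move_arm([
  [0,0,0,0,0,0,10],
  [0,0,0,0,0,0,14],
  [0,0,0,0,0,0,20],
  [0,0,0,0,0,0,30],
  [0,0,0,0,0,0,40],
])

```text
t: 27.95
ee_pos: [611.3, 257.5, 208.6]
orientation: [-2.113, -2.324, -0.001]
ft_force: [0.0, -0.1, -0.2]
width: 29.6
```

>>> move_arm([
  [0,0,8,0,0,0,50],
  [0,0,30,0,0,0,50],
  [0,0,60,0,0,0,50],
  [0,0,95,0,0,0,50],
  [0,0,130,0,0,0,50],
])

```text
t: 28.37
ee_pos: [610.8, 257.2, 340.2]
orientation: [-2.113, -2.324, 0.001]
ft_force: [0.4, 0.6, 0.4]
width: 49.9
```

>>> move_arm([
  [20,0,10,0,0,0,50],
  [60,0,10,0,0,0,50],
  [80,-10,10,0,0,0,50],
  [80,-10,10,0,0,0,50],
])

```text
t: 28.7
ee_pos: [694.3, 245.8, 348.9]
orientation: [2.114, 2.322, 0.002]
ft_force: [0.1, 0.3, -0.3]
width: 50.1
```

```bash
python3 m.py g2; python3 - <<'E'
from ht import *
s=get_image("scene"); a,b=proj(s,w(70,-4,200)),proj(s,w(70,4,200)); print(a,b,"px/10mm up",proj(s,w(70,4,210))-b)
import numpy as np
m=np.mean([get_image("scene")["color"].astype(float) for _ in range(4)],0)[170:220,385:445,::-1]
cv2.imwrite("pics/g3.png",cv2.resize(m,(780,600) if 0 else (720,600),interpolation=cv2.INTER_CUBIC))
E
```

```text
30.15 [ 6.9118e+02  2.4709e+02  3.4855e+02 -2.4000e-01 -1.2000e-01  1.9000e-01] 49.9643055179751
{'pointer_tip': (np.float64(202.3), [202.0, 195.0, 202.0, 203.0, 212.0, 203.0, 194.0]), 'marker_tip': (np.float64(195.4), [194.0, 204.0, 181.0, 197.0, 208.0, 196.0, 193.0, 190.0]), 'marker_lug': (np.float64(226.6), [230.0, 232.0, 218.0, 218.0, 226.0, 227.0, 234.0])}
[399.31335142 196.41841247] [402.19492904 195.37773412] px/10mm up [ 0.56987524 -2.31052471][ WARN:0@8.881] global loadsave.cpp:1063 imwrite_ Unsupported depth image for selected encoder is fallbacked to CV_8U.
```

View pics/g3.png

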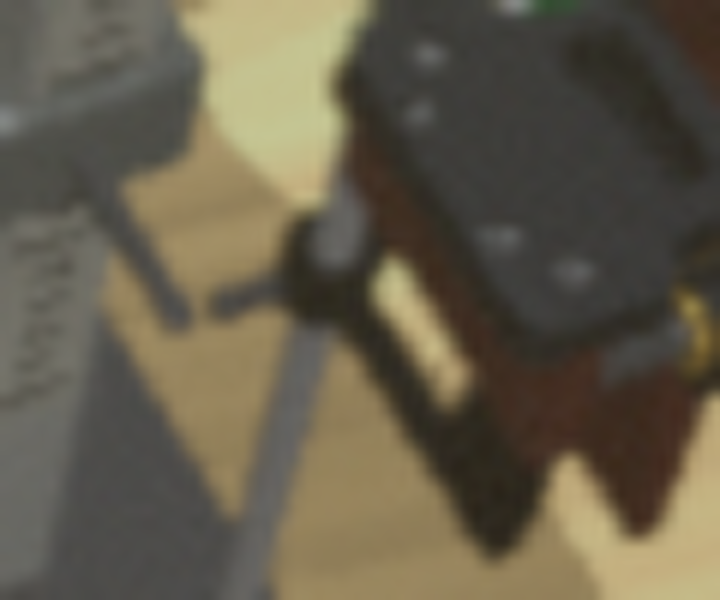

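The averaged close-up shows the pointer tip at (177,317) and the marker tip at (211,305) in the crop. Their offset is (2.8,-1.0) px, against (2.9,-1.0) expected when level, so they agree to 1–2 mm. Last stillness check, then I hand in.

```bash
python3 - <<'E'
from h import *
a=get_image("scene")
for _ in range(6): b=get_image("scene")
d=np.abs(cv2.GaussianBlur(a["color"],(5,5),0).astype(int)-cv2.GaussianBlur(b["color"],(5,5),0)).max(2)
print("motion at transformer/stand",d[150:250,320:410].max(),"elsewhere",d[300:400,200:300].max())
print([np.round(x["location"],1).tolist() for x in mark_of(b,"lift_eye") if x["location"][1]>300],proj(b,[493,95,189]))
o=get_obs(); print(o["t"],o["ft_force"]); print(close_job())
E
```

```text
motion at transformer/stand 3 elsewhere 8
[] [345.23700992 192.55300716]
30.95 [-0.31551082  0.23035854  0.13739373]
the job is handed in; nothing more can be done
None
```

I hung the transformer on the sprung hook and set the marker level with the pointer. The job was handed in at about 31 s of the 61 s allowed; it reports no verdict.

- **Hanging:** I lowered the transformer at 24 mm/s or less (up to about 36 mm/s before contact) until the force at the wrist was close to zero, then opened the fingers. The hook dipped about 50 mm, which fits the roughly 4 N weight I measured.
- **Marker:** It seems to have started about 15 mm below the top, so I slid it down 32 mm, then let go and moved the arm clear.

**Last checks:**
- **Level:** A close-up of the two tips gives them level to about 1–2 mm, against 6 mm allowed. The networks' noisy heights disagreed, putting the marker about 7 mm low. They had also read it about that much low before the slide, so I trusted the picture.
- **Stillness:** Pictures taken over about 0.3 s showed no movement of the transformer or stand beyond image noise, and the arm felt no contact.
- **Failed check:** The network did not find the eye on the hook in the last picture. The last image showing it hanging on the bar was taken after I let go and before I gripped the marker.
- **Other things on the bench:** I kept every path clear of them, but took no final measurement of their positions.

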